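# Test whether the box lid's friction hinge holds

## Robot

A 6-joint arm with a two-finger parallel gripper is mounted at the origin on a cart in front of the work surface, level with it; the furniture and walls round the work are solid. World frame = base frame: x ahead of the robot, y to its left, z up, the work surface at z = 0. Lengths are in mm, angles in degrees, forces in N, time in s.
With the tool pointing down it reaches from about 300 to 850 mm from the base axis. Payload 4.2 kg.
Tool frame: the origin (TCP) lies midway between the tips of the shut fingers; the grasp point (between the pads) lies 19 mm behind it (env.hold_point_z is the z of the grasp point in the tool frame, in mm); z points along the fingers, y is the direction in which the jaws open and shut (so a half turn about z gives the same grasp; the last joint's range is limited). The gripper opens to 91 mm and grips with 3 to 60 N. Pads are 32 mm wide; open, the fingers measure 118 mm over their backs; the gripper's body (76 mm by 178 mm) begins 60 mm behind the grasp point.
Start: joints at [-70.187, 18.312, 89.639, -0, 72.044, -1.146], TCP at [205.68, -536.972, 213.976] pointing down, gripper open.
Joint ranges: [-177.97, 177.97], [-48.28, 115.42], [12.27, 149.76], [-77.06, 257.06], [2.81, 150.46], [-146.56, 146.56]. Speed limits (degrees/s): [147.25, 147.25, 180, 180, 180, 180].

## Interface

Orientations are given as [roll, pitch, yaw] about the fixed x, y, z axes, in that order (R = Rz(yaw) Ry(pitch) Rx(roll)).
In Python, from workcell import env, grab_frame, camera_params, spotter gives the robot as it stands. The module is installed in compiled form; this text tells all that it offers.
- The arm moves only by the shell command python3 -m jog 'ROWS' [FORCE]. ROWS is text: rows parted by semicolons, each of 7 numbers parted by spaces: the turn, a rotation vector about the world's x, y, z in units of 5 degrees (1.0 is 5 degrees), then the shift along the world's x, y, z in units of 25 mm (1.0 is 25 mm), then the opening, from 0 (shut) to 1 (fully open). A call has 1 to 5 rows; each row is the pose to reach, as a shift and turn from the pose commanded when the call began; what a row does not reach only later rows make up. A row lasts 1/8 s, in which the tool goes at most 62.5 mm and 10.7 degrees, less where a joint would pass 70% of its speed; a pose out of reach is approached as far as the arm can. A call with a gripper value outside its range is refused whole. The fingers move at their own pace and stop on an object; FORCE is the grip in N (left out, the last holds). Time passes only in rows, so rows that repeat a pose let the fingers close. It gives the time, the measured TCP pose, the force and the opening at its end, in the units of the state.
- env.state(): the state, without advancing time (a new reading comes with each control period).
- grab_frame(name): name is "scene" or "top" or "wrist"; returns the picture (480x640x3 uint8, red, green, blue); there is no depth.
- camera_params(name): a dict with "K" (3x3 intrinsics, pixels), "dist" ([k1, k2, p1, p2, k3] as OpenCV has them; the pictures are not rectified), "rvec" (rotation vector, rad) and "tvec" (3), from world to camera coordinates, as OpenCV has them. Camera axes: x right, y down, z forward; pixel columns grow to the right and rows downward; lengths in mm; the calibration is good to about 2 mm. A picture is of the moment at which its call begins: read the wrist's pose just before it. camera_params takes no time and is no camera call; for the wrist camera it gives the pose at the moment of the call.
- env.job_done(): hands the job in, once; it reports no verdict.
Trained networks look in the newest picture that a camera, given by its name, has taken for a name from the list of things; names that differ only in an ending like _2 or _b are one class to them, and where a whole thing is asked for, a point or a joint stands for the part that bears it (a point fixed in the world has none). Each returns a list of dicts, best first, with "conf" (0 to 1); they miss things now and then, are a little off and sometimes report something else, mostly with a low value. They report only what shows in the picture. A call takes as long as a camera call.
- spotter.look_for(query, camera): "box" ([left, top, width, height] in pixels, round what is visible of it).
- spotter.trace(query, camera): "region" (480x640 bool, what is visible of it) and "box" ([left, top, width, height] in pixels, round what is visible of it).
The state is a dict: "time_s": time; "qpos": joint angles; "qvel": joint speeds; "effort": joint torques, N m; "ee_pos": TCP position; "ee_rot": TCP orientation; "force": force on the tool from outside, world axes, zero at the start; "torque": the same for the moment, N m; "gripper_width": finger opening in mm.
Only numpy, scipy, OpenCV 4.12 (cv2) and the standard library are available. Lean on these libraries where they do the work, as an engineer would, in place of code of your own. Each camera call takes 0.05 s, during which the arm holds its last target. There are 200 camera calls.

## Task

Test the friction hinge of the wooden box: lift the lid by its bar handle to about 45 degrees, let go, and watch for two seconds that it stays up by itself. Then rest closed fingers on top of the lid board, beside the handle close to the front edge, and press lightly with about 4 N for a second to feel that the lid still holds at that angle. Finally ease the lid fully shut without slamming or forcing it, let go, and leave the other things on the worktop where they are.

Things in the scene. Friction and masses are not known exactly. Their poses are not given: they have to be found in the camera images.
- wooden_box: Plain light-wood box with a hinged lid, standing firmly (it does not shift): 180 mm deep (its x), 230 mm wide (its y), rim 90 mm high. Origin: centre of its underside, on the worktop. Its x axis points from the front (handle side, toward the robot) to the back (hinge side), z up; it stands turned by up to about 23 degrees.
- lid (a joint): Lid angle in rad: 0 shut, grows as the front edge rises, 0.785 = 45 degrees, end stop 1.6. Starts slightly ajar. Noisy by about 0.01, too coarse for the last millimetre. The hinge has dry friction (1.75 Nm, no spring): the open lid holds its weight and stops wherever the push stops; at 0 it meets felt bumpers on the rim, a firm stop felt as the pushing force rises quickly past 12 N.
- lid_board: The wooden board of the lid: 180 mm deep, 230 mm wide, 12 mm thick. Origin on the hinge line at the middle of the back edge, on the board's underside; x runs along the board from front to back (the front edge is at x = -180 mm), y along the hinge line, z out of the upper face (upper face at z = 12 mm). The flat ends of the board beside the handle, 60 to 115 mm either side of the middle, are bare and free to press on. The lid weighs about 0.3 kg, give or take 40 percent.
- lid_handle (a point): Centre of the round steel bar handle on top of the lid near its front edge: bar 12 mm thick, parallel to the hinge, 64 mm clear between its two posts. Bar centre 38 mm above the board's upper face and 165 mm from the hinge line along the board, 15 mm behind the front edge. It can be pinched from above with the fingers before and behind it, and turns between the fingers as the lid rises.
- lid_hinge (a point): Middle of the lid's hinge line: on the box's back edge at x = +90 mm, z = 90.5 mm in the box's frame; the line runs along the box's y. Because of the hinge's friction, lifting at the handle takes 11 to 14 N, and a push square on the board near its front edge makes the lid slip down at about 8 to 10 N.
- salt_mill: Small clear salt mill with a grey cap, 44 mm wide and 90 mm tall, upright to the right of the box, 20 mm from it; to be left alone. Origin at its foot.
- egg_cup: Cream egg cup, 48 mm wide and 51 mm tall, to the right of the box; to be left alone. Origin at its foot.
- mug: Small white cup with one handle, 64 mm wide and 51 mm tall, left of the box; to be left alone. Origin at its foot.
- lemon: Lemon, 70 by 58 by 56 mm, left of the box; to be left alone. Origin at its underside.
- garlic: Garlic bulb, 50 mm, near the left front of the worktop; to be left alone. Origin at its underside.
- spoon: Steel teaspoon, 138 mm long, lying at the left front; to be left alone. Origin at its underside.

How it is judged (in metres and radians):
On the way, in this order (a step that is already met when the one before it is completed fails the run):
1. the lid, lifted to about 45 degrees (35 to 55), stays up by itself for a second with nothing touching it (value of joint lid between 0.61 and 0.96 rad and velocity of joint lid between -0.03 and 0.03 rad/s and contact force between anything else and wooden_box below 0.1 N), for 1 s.
2. the lid board is pressed lightly (2 to 7 N) for over half a second and the lid stays at 35 to 55 degrees (contact force between anything else and lid_board between 2 and 7 N and value of joint lid between 0.61 and 0.96 rad), for 0.6 s.
At the end, for the whole second after the job is handed in: The lid is fully shut (within 0.015 rad) and at rest, and the robot has let go (value of joint lid below 0.015 rad and velocity of joint lid between -0.02 and 0.02 rad/s); the robot touches nothing.
It fails at once if the lid is slammed (closing faster than 1 rad/s) (velocity of joint lid below -1 rad/s).
It fails at once if the lid board is pushed harder than 22 N (contact force between anything else and lid_board above 22 N).
It fails at once if a bystander is shifted by more than 30 mm (distance of any of salt_mill, egg_cup, mug, lemon, garlic, spoon from where it was at the start of the episode above 0.03 m).
It also fails if it takes over 59 s, if anything falls off the work surface, if the arm or the gripper's body presses on something with over 40 N, if the wrist force passes 120 N, or if a joint passes its speed limit or range.

## Working session

There is one attempt and no reset: what is moved stays moved. The work goes in short steps, Python scripts to look and compute and a shell command to move; the robot and the scene stay as the last step left them, time stands still between calls to the robot, and variables do not carry over. Pictures are saved under pics/ and viewed, about 8 in all and at most 12, crops included, and the job is handed in when it is done.

```bash
mkdir -p pics
cat > h.py <<'E'
import numpy as np,cv2
from workcell import env,grab_frame,camera_params,spotter
def ray(cam,uv):
    p=camera_params(cam);R=cv2.Rodrigues(np.array(p['rvec'],float))[0];t=np.array(p['tvec'],float).ravel()
    n=cv2.undistortPoints(np.array([[uv]],float),np.array(p['K'],float),np.array(p['dist'],float))[0,0]
    return -R.T@t, R.T@np.array([n[0],n[1],1.])
def onz(cam,uv,z):
    c,d=ray(cam,uv);return c+d*(z-c[2])/d[2]
def proj(cam,P):
    p=camera_params(cam);return cv2.projectPoints(np.array(P,float).reshape(-1,1,3),np.array(p['rvec'],float),np.array(p['tvec'],float),np.array(p['K'],float),np.array(p['dist'],float))[0][:,0]
def tri(a,b):
    A=[];B=[]
    for c,d in (a,b):
        d=d/np.linalg.norm(d);M=np.eye(3)-np.outer(d,d);A.append(M);B.append(M@c)
    return np.linalg.lstsq(np.vstack(A),np.hstack(B),rcond=None)[0]
E
python3 - <<'E'
from h import *
for c in('top','scene'):
    im=grab_frame(c);cv2.imwrite(f'pics/{c}0.png',im[:,:,::-1])
    for q in('lid_handle','wooden_box'):
        for r in spotter.trace(q,c)[:2]:
            ys,xs=np.nonzero(r['region']);print(c,q,r['conf'],r['box'],xs.mean(),ys.mean(),cv2.minAreaRect(np.c_[xs,ys].astype(np.float32)))
s=env.state();print(s['time_s'],s.keys(),s['force'],camera_params('top')['tvec'])
E
```

```text
top lid_handle 0.78 [334.2, 165.1, 143.1, 125.9] 405.06590142880077 226.58893883448386 ((405.20916748046875, 224.55303955078125), (103.63172149658203, 127.71966552734375), 74.47589111328125)
top wooden_box 0.96 [331.2, 162.8, 150.8, 131.9] 404.3232453805794 228.02874306136417 ((404.6456298828125, 226.30224609375), (105.81050872802734, 130.79148864746094), 75.22544860839844)
scene lid_handle 0.73 [307.4, 183.0, 116.5, 74.0] 364.7928304376512 218.21332746866065 ((365.3449401855469, 216.07049560546875), (61.095279693603516, 99.46391296386719), 58.84069061279297)
scene lid_handle 0.66 [396.4, 192.7, 9.5, 9.5] 400.6046511627907 194.08139534883722 ((401.0000305175781, 194.49998474121094), (12.020814895629883, 7.77817440032959), 45.0)
scene wooden_box 0.86 [306.2, 179.8, 118.4, 105.6] 364.03051546391754 230.58762886597938 ((364.9615173339844, 227.6922607421875), (82.09561920166016, 109.55328369140625), 56.30992889404297)
scene wooden_box 0.32 [313.4, 182.2, 108.7, 74.4] 364.8196025898638 217.99129269926323 ((365.58685302734375, 216.14273071289062), (59.608211517333984, 97.93572998046875), 58.671302795410156)
0.3 dict_keys(['time_s', 'qpos', 'qvel', 'effort', 'ee_pos', 'ee_rot', 'force', 'torque', 'gripper_width']) [-0.01749805 -1.13327315  0.31004242] [  61.65031811  509.93665721 1180.55515139]
```

View pics/top0.png

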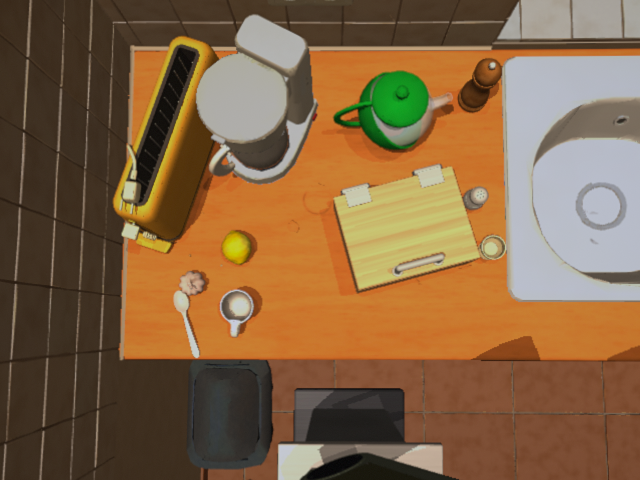

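View pics/scene0.png

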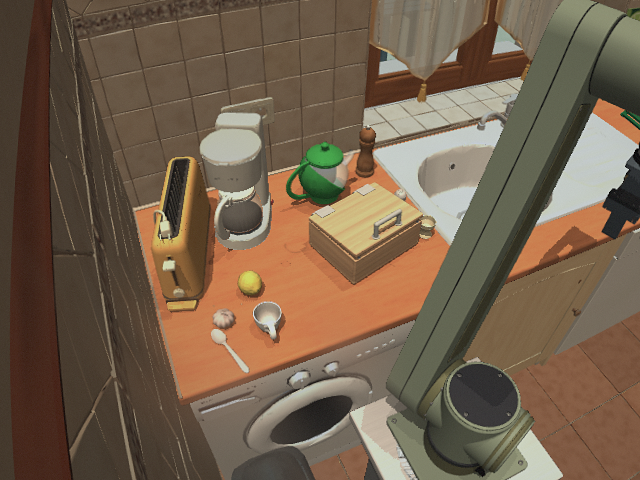

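The top view shows the lid corners at about FL (357,291), FR (479,259), BL (334,199) and BR (455,167), with the handle bar from (397,271) to (443,258). The scene view shows the handle at about (388,224). Next I fit the box pose and lid angle.

```bash
cat >> h.py <<'E'
from scipy.optimize import least_squares
def lidpts(p,L):
    x,y,yaw,a=p; c,s=np.cos(yaw),np.sin(yaw);L=np.array(L,float)
    ca,sa=np.cos(a),np.sin(a)
    bx=90+L[:,0]*ca+L[:,2]*-(-sa)*1.0; bz=90.5-L[:,0]*sa+L[:,2]*ca
    return np.c_[x+c*bx-s*L[:,1],y+s*bx+c*L[:,1],bz]
LP=[[-180,115,12],[-180,-115,12],[0,115,12],[0,-115,12],[-165,32,50],[-165,-32,50]]
E
python3 - <<'E'
from h import *
uv=np.array([[357,291],[479,259],[334,199],[455,167],[397,271],[443,258]],float)
f=lambda p:(proj('top',lidpts(p,LP))-uv).ravel()
r=least_squares(f,[550,-100,0.2,0.05],x_scale=[100,100,.3,.1],loss='soft_l1');print(r.x,r.fun.round(1))
im=cv2.imread('pics/top0.png');im2=cv2.imread('pics/scene0.png')
for c,i in(('top',im),('scene',im2)):
    for q in proj(c,lidpts(r.x,LP)): cv2.circle(i,tuple(np.int32(q.round())),1,(0,0,255),-1)
a=cv2.resize(im[150:310,320:500],None,fx=3,fy=3,interpolation=2)[:, :540];b=cv2.resize(im2[170:290,295:445],None,fx=4,fy=4,interpolation=2)
cv2.imwrite('pics/c1.png',cv2.resize(np.hstack([a,b[:480,:600]]),(800,337)))
print(proj('scene',lidpts(r.x,LP)).round(1).tolist())
E
```

```text
[ 5.55099326e+02 -8.15825795e+01  2.51177690e-01  2.47015947e-02] [ 0.8  0.   1.   1.  -0.6 -1.8 -1.8  0.   5.  -1.5 -5.9  2.6]
[[355.4, 257.7], [424.1, 216.8], [308.4, 217.3], [375.7, 182.6], [378.6, 227.0], [398.1, 215.8]]
```

View pics/c1.png

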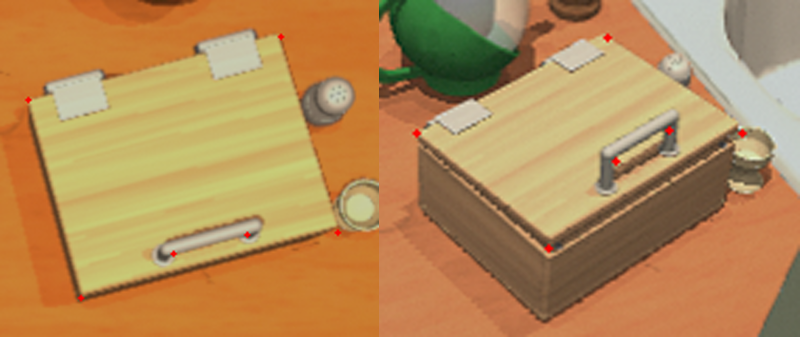

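Run:
```python
from h import *
LP[4][1]=38;LP[5][1]=-38
T=np.array([[357,291],[480,259],[333,198],[454,167],[398.4,265.8],[442.5,256.8]],float)
S=np.array([[355.6,255.5],[424.3,215.6],[308.5,217.4],[376.2,183.5],[375.5,224.1],[401.2,212]])
f=lambda p:np.r_[(proj('top',lidpts(p,LP))-T).ravel(),(proj('scene',lidpts(p,LP))-S).ravel()]
r=least_squares(f,[550,-100,0.2,0.05],x_scale=[100,100,.3,.1],loss='soft_l1');print(r.x,r.fun.round(1))
print([tri(ray('top',a),ray('scene',b)).round(0) for a,b in zip(T,S)])
print(lidpts(r.x,LP).round(0).tolist(),ray('top',(0,0))[0])
for a in(0,.1,.2,.4,.6,.785): q=r.x.copy();q[3]=a;print(a,lidpts(q,[[-165,0,50]]).round(1),lidpts(q,[[-165,85,12]]).round(1))
```

```text
[ 5.54483989e+02 -8.14790004e+01  2.49382134e-01  7.62392229e-02] [ 0.7 -0.6  1.   0.3  0.3 -0.9 -0.9  0.1  0.3  2.8 -1.8  1.3 -0.3 -0.6
  0.2 -1.6 -0.2 -0.1 -0.4 -0.8  0.7  0.9 -1.8 -0.3]
[array([439.,   9., 116.]), array([ 498., -215.,  110.]), array([612.,  53., 104.]), array([ 672., -173.,   98.]), array([481., -62., 151.]), array([ 497., -141.,  149.])]
[[440.0, 8.0, 116.0], [497.0, -215.0, 116.0], [614.0, 52.0, 102.0], [671.0, -170.0, 102.0], [477.0, -62.0, 153.0], [495.0, -136.0, 153.0]] [ 380.85968814   53.01839565 1228.69099827]
0 [[ 481.8 -100.   140.5]] [[460.8 -17.6 102.5]]
0.1 [[487.4 -98.6 156.7]] [[462.8 -17.1 118.9]]
0.2 [[494.6 -96.7 172.3]] [[466.3 -16.2 135. ]]
0.4 [[513.3 -92.  200.8]] [[478.  -13.3 165.8]]
0.6 [[537.1 -85.9 224.9]] [[495.3  -8.8 193.6]]
0.785 [[562.8 -79.4 242.5]] [[515.8  -3.6 215.6]]
```

Run:
```python
from h import *
from scipy.spatial.transform import Rotation as Ro
s=env.state();print(s['ee_pos'],s['ee_rot'],s['gripper_width'],env.hold_point_z)
r=Ro.from_euler('xyz',s['ee_rot'],degrees=True).as_matrix();print(r.round(2))
y=r[:,1];print(np.degrees(np.arctan2(y[1],y[0])))
```

```text
[ 205.64631713 -536.80866316  213.71916902] [-1.79973127e+02 -2.63919636e-03  2.09608916e+01] 91.16266160001355 -18.8
[[ 0.93  0.36 -0.  ]
 [ 0.36 -0.93  0.  ]
 [ 0.   -0.   -1.  ]]
-69.03910712687009
```

```bash
python3 -m jog '0 0 2 0 1.5 1 1; 0 0 4 1 4 1 1; 0 0 6 2.5 6 1 1; 0 0 8 4 8 1 1; 0 0 10 5.5 10 1 1' 30; python3 -m jog '0 0 2 1.5 2 0 1; 0 0 4 3 4 0 1; 0 0 6 4.5 6 0 1; 0 0 6.66 5.1 7.5 0 1; 0 0 6.66 5.1 7.5 0 1'
python3 - <<'E'
from h import *
print(env.state()['ee_pos'],env.state()['ee_rot'],env.state()['force'])
im=grab_frame('wrist')[:,:,::-1].copy()
q=proj('wrist',lidpts([554.5,-81.5,.2494,.076],LP+[[-165,0,50]]));print(q.round(0).tolist())
for p in q:
  if abs(p).max()<2000: cv2.circle(im,tuple(np.int32(p)),3,(0,0,255),-1)
cv2.imwrite('pics/w1.png',im)
E
```

```text
time_s: 0.92
ee_pos: [341.2, -289.1, 239.2]
ee_rot: [179.9, 0.0, 71.3]
force: [0.7, -0.3, -0.6]
gripper_width: 91.6
time_s: 1.55
ee_pos: [468.6, -101.0, 238.8]
ee_rot: [180.0, -0.0, 104.5]
force: [-0.6, -0.5, -0.3]
gripper_width: 91.3
[ 468.62689714 -101.02643129  238.81709269] [ 1.79997588e+02 -2.47718177e-02  1.04512202e+02] [-0.62173364 -0.52915873 -0.31145328]
[[325.0, 79.0], [325.0, 380.0], [567.0, 87.0], [532.0, 368.0], [353.0, 206.0], [351.0, 301.0], [352.0, 255.0]]
```

View pics/w1.png

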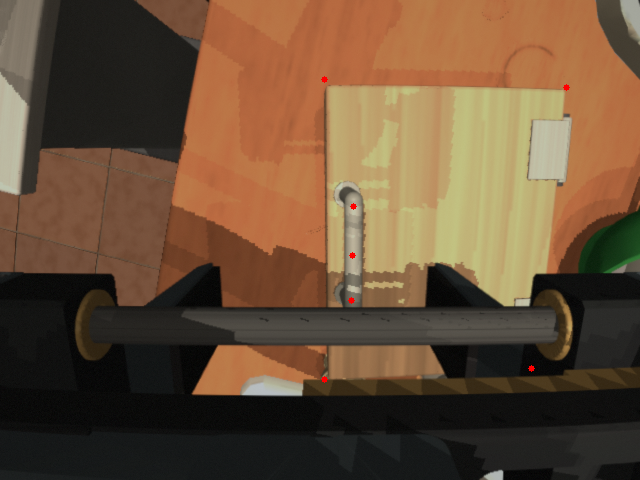

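The wrist view agrees with the fit: the bar is at column 352 as predicted and the board edges are within a few mm. I go down and grip.

```bash
python3 -m jog '0 0 0 0.7 0.1 -1 1; 0 0 0 0.7 0.1 -2 1; 0 0 0 0.7 0.1 -3 1; 0 0 0 0.7 0.1 -4.1 1; 0 0 0 0.7 0.1 -4.1 1' 30; python3 -m jog '0 0 0 0 0 0 0.15; 0 0 0 0 0 0 0; 0 0 0 0 0 0 0; 0 0 0 0 0 0 0; 0 0 0 0 0 0 0' 30
```

```text
time_s: 2.22
ee_pos: [483.4, -101.6, 135.0]
ee_rot: [-179.8, -0.1, 104.1]
force: [-0.4, -0.7, 0.7]
gripper_width: 91.3
time_s: 2.85
ee_pos: [485.4, -100.7, 136.6]
ee_rot: [180.0, 0.0, 104.3]
force: [-0.5, -0.6, -0.1]
gripper_width: 44.4
```

```bash
python3 -m jog '0 0 0 0 0 0 0; 0 0 0 0 0 0 0; 0 0 0 0 0 0 0; 0 0 0 0 0 0 0; 0 0 0 0 0 0 0' 30; python3 -m jog '0 0 0 0 0 0 0; 0 0 0 0 0 0 0; 0 0 0 0 0 0 0' 30
python3 - <<'E'
from h import *
p=[554.5,-81.5,.2494,0];b=None
for a in np.arange(.076,.9,.08):
    p[3]=a;h=lidpts(p,[[-165,0,50]])[0];b=h if b is None else b;print(round(a,3),((h-b)/25).round(2))
E
```

```text
time_s: 3.48
ee_pos: [488.7, -100.0, 136.7]
ee_rot: [179.6, 0.0, 104.3]
force: [7.4, 3.8, -5.3]
gripper_width: 11.7
time_s: 3.85
ee_pos: [488.6, -100.0, 136.6]
ee_rot: [179.6, 0.0, 104.3]
force: [7.4, 3.8, -3.9]
gripper_width: 11.2
0.076 [0. 0. 0.]
0.156 [0.21 0.05 0.51]
0.236 [0.46 0.12 0.99]
0.316 [0.75 0.19 1.46]
0.396 [1.08 0.27 1.9 ]
0.476 [1.43 0.37 2.31]
0.556 [1.82 0.46 2.69]
0.636 [2.24 0.57 3.03]
0.716 [2.68 0.68 3.35]
0.796 [3.14 0.8  3.62]
0.876 [3.62 0.92 3.86]
```

```bash
python3 -m jog '0 0 0 0.2 0.05 0.3 0; 0 0 0 0.3 0.07 0.5 0; 0 0 0 0.45 0.12 0.75 0; 0 0 0 0.6 0.15 1 0; 0 0 0 0.75 0.18 1.25 0' 30;  python3 -m jog '0 0 0 0 0 0 0'
```

```text
time_s: 4.47
ee_pos: [502.4, -96.2, 167.5]
ee_rot: [-179.8, -0.1, 104.3]
force: [-2.7, -2.4, -13.3]
gripper_width: 11.6
time_s: 4.6
ee_pos: [503.0, -96.0, 168.4]
ee_rot: [-179.9, -0.0, 104.3]
force: [-4.6, -1.1, -6.2]
gripper_width: 11.4
```

```bash
python3 -m jog '0 0 0 0.31 0.08 0.5 0; 0 0 0 0.74 0.19 1.05 0; 0 0 0 1.22 0.31 1.5 0; 0 0 0 1.75 0.44 1.95 0; 0 0 0 2.2 0.57 2.25 0' 30;  python3 -m jog '0 0 0 0.15 0.03 0.05 0; 0 0 0 0.15 0.03 0.05 0'
python3 - <<'E'
from h import *
im=grab_frame('scene')[:,:,::-1];cv2.imwrite('pics/s2.png',cv2.resize(im[100:300,240:500],None,fx=3,fy=3)[:600,:780])
E
```

```text
time_s: 5.22
ee_pos: [554.9, -82.0, 225.6]
ee_rot: [-179.4, -0.1, 104.3]
force: [-15.5, -3.8, -0.6]
gripper_width: 11.3
time_s: 5.48
ee_pos: [558.5, -81.0, 228.0]
ee_rot: [-179.5, -0.1, 104.3]
force: [-15.5, -2.2, 6.0]
gripper_width: 11.2
```

View pics/s2.png

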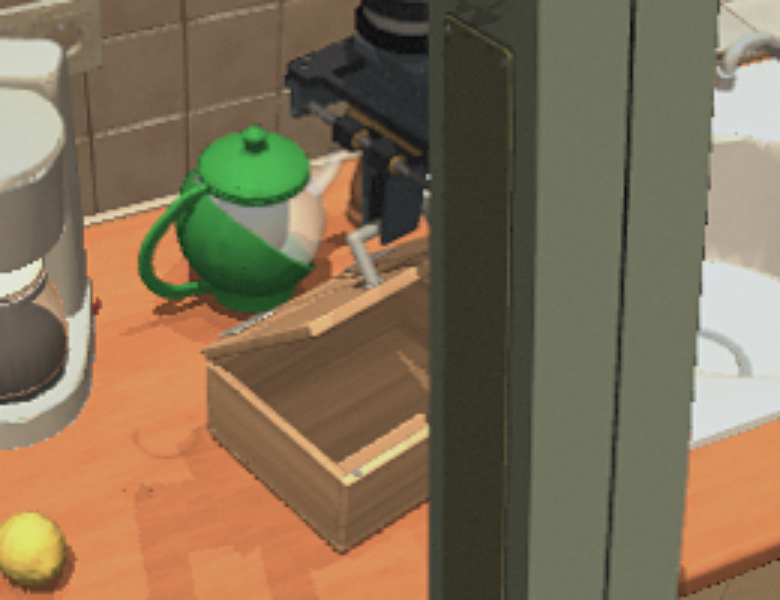

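```bash
python3 -m jog '0 0 0 -0.1 -0.02 0 0; 0 0 0 -0.2 -0.05 0 0; 0 0 0 -0.2 -0.05 0 0.3; 0 0 0 -0.2 -0.05 0 0.33; 0 0 0 -0.2 -0.05 0 0.33' 30; python3 -m jog '0 0 0 0 0 0 0.33; 0 0 0 0 0 0 0.33'
```

```text
time_s: 6.15
ee_pos: [558.9, -82.5, 226.0]
ee_rot: [179.8, 0.0, 104.2]
force: [0.3, -0.9, -0.1]
gripper_width: 30.0
time_s: 6.4
ee_pos: [558.0, -82.5, 225.2]
ee_rot: [180.0, 0.0, 104.3]
force: [0.2, -0.4, 1.2]
gripper_width: 30.2
```

```bash
python3 -m jog '0 0 0 0 0 1 0.33; 0 0 0 0 0 2 0.33; 0 0 0 -1 0 4 0.3; 0 0 0 -3 1 5 0; 0 0 0 -4 2 5 0' 10; python3 -m jog '0 0 0 0 0 0 0; 0 0 0 0 0 0 0; 0 0 0 0 0 0 0; 0 0 0 0 0 0 0; 0 0 0 0 0 0 0'
python3 - <<'E'
from h import *
ims=[]
for c in('top','scene'):
    i=grab_frame(c)[:,:,::-1].copy()
    for a,col in((.65,(255,0,0)),(.75,(0,0,255)),(.85,(0,255,0))):
        for q in proj(c,lidpts([554.5,-81.5,.2494,a],LP)): cv2.circle(i,tuple(np.int32(q.round())),0,col,-1)
    ims.append(cv2.resize(i[120:300,310:490] if c=='top' else i[110:290,290:470],(400,400),interpolation=0))
cv2.imwrite('pics/a1.png',np.hstack(ims));print(env.state()['ee_pos'])
E
```

```text
time_s: 7.02
ee_pos: [457.1, -32.2, 352.9]
ee_rot: [179.7, 0.1, 104.2]
force: [0.5, 0.7, -1.2]
gripper_width: 10.2
time_s: 7.65
ee_pos: [458.2, -32.7, 349.9]
ee_rot: [-180.0, -0.0, 104.2]
force: [-0.2, -0.2, 0.3]
gripper_width: 0.4
[458.04674323 -32.61282027 350.02518855]
```

View pics/a1.png

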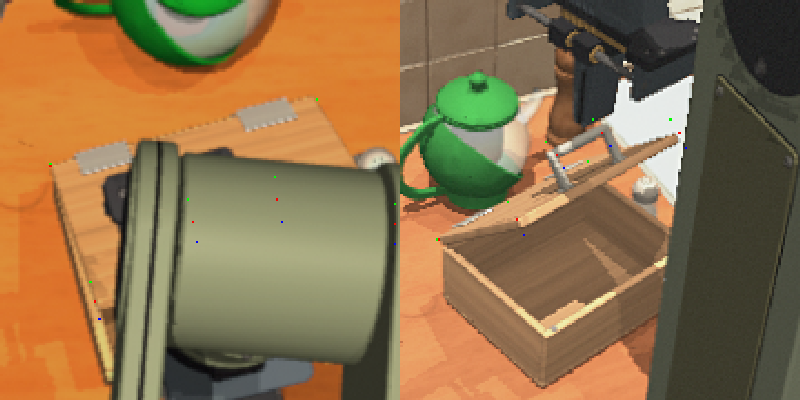

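Run:
```python
from h import *
p=[554.5,-81.5,.2494,.75]
s=lidpts(p,[[-160,84,12]])[0]; th=np.radians(35);n=np.array([np.sin(th)*np.cos(.2494),np.sin(th)*np.sin(.2494),np.cos(th)])
t=env.state()['ee_pos'];print(s,n,(s+35*n-t)/25)
```

```text
[515.46081116  -4.76151708 208.34246803] [0.55583038 0.14157161 0.81915204] [ 3.07472524  1.31225238 -4.52049596]
```

```bash
python3 -m jog '-0.5 1.9 0 1 0.4 0 0; -0.9 3.5 0 2 0.8 0 0; -1.3 5.2 0 3.1 1.3 0 0; -1.73 6.78 0 3.1 1.3 0 0; -1.73 6.78 0 3.1 1.3 -1 0'; python3 -m jog '0 0 0 0 0 -1 0; 0 0 0 0 0 -2 0; 0 0 0 0 0 -3 0; 0 0 0 0 0 -3.5 0; 0 0 0 0 0 -3.5 0';python3 -m jog '0 0 0 0 0 0 0; 0 0 0 0 0 0 0; 0 0 0 0 0 0 0'
python3 - <<'E'
from h import *
ims=[]
for c in('wrist','scene'):
    i=grab_frame(c)[:,:,::-1].copy()
    ims.append(cv2.resize(i,(533,400)) if c=='wrist' else cv2.resize(i[110:290,290:410],(267,400)))
cv2.imwrite('pics/a2.png',np.hstack(ims));print(env.state()['ee_pos'],env.state()['force'])
E
```

```text
time_s: 8.38
ee_pos: [537.8, 0.8, 322.1]
ee_rot: [-144.9, 0.0, 104.3]
force: [-0.2, -0.0, 0.5]
gripper_width: 0.8
time_s: 9.0
ee_pos: [535.2, 0.0, 237.2]
ee_rot: [-144.9, 0.0, 104.3]
force: [0.9, -0.5, 0.7]
gripper_width: 0.6
time_s: 9.38
ee_pos: [535.6, 0.1, 238.3]
ee_rot: [-145.1, 0.0, 104.3]
force: [-0.2, 0.3, -0.2]
gripper_width: 0.4
[5.35466802e+02 4.60186549e-02 2.38035184e+02] [ 0.14919396 -0.33757737  0.07574802]
```

View pics/a2.png

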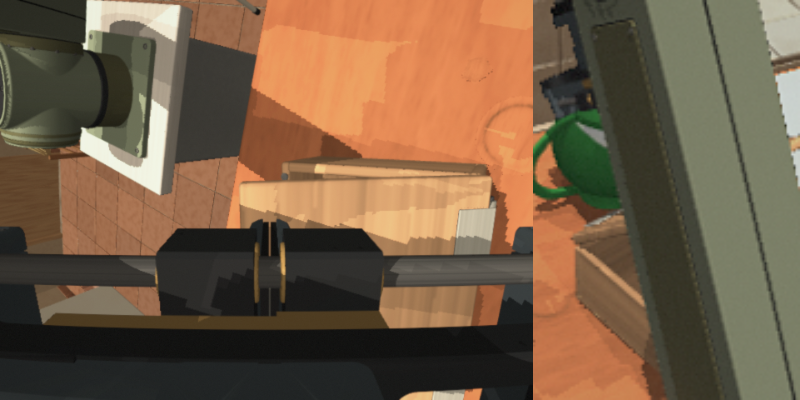

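```bash
python3 -m jog '0 0 0 -0.2 -0.05 -0.3 0; 0 0 0 -0.4 -0.1 -0.6 0; 0 0 0 -0.56 -0.14 -0.82 0; 0 0 0 -0.62 -0.16 -0.9 0;  0 0 0 -0.62 -0.16 -0.9 0';python3 -m jog '0 0 0 -0.03 -0.01 -0.05 0; 0 0 0 -0.03 -0.01 -0.05 0'
```

```text
time_s: 10.1
ee_pos: [519.8, -4.0, 215.2]
ee_rot: [-145.0, 0.0, 104.3]
force: [0.9, 0.5, -0.0]
gripper_width: 0.8
time_s: 10.35
ee_pos: [519.2, -4.2, 214.0]
ee_rot: [-145.0, 0.0, 104.3]
force: [-0.6, -0.5, 0.2]
gripper_width: 0.9
```

```bash
for i in 1 2 3; do python3 -m jog '0 0 0 -0.025 -0.005 -0.04 0; 0 0 0 -0.025 -0.005 -0.04 0' | egrep 'pos|force'; done
```

```text
ee_pos: [518.5, -4.3, 212.9]
force: [0.2, -0.1, -0.4]
ee_pos: [517.8, -4.5, 211.9]
force: [0.4, 0.2, -0.2]
ee_pos: [517.2, -4.6, 210.9]
force: [0.2, 0.3, -0.3]
```

```bash
python3 -m jog '0 0 0 -0.025 -0.005 -0.04 0; 0 0 0 -0.025 -0.005 -0.04 0' | egrep 'pos|force'; python3 -m jog '0 0 0 -0.025 -0.005 -0.04 0; 0 0 0 -0.025 -0.005 -0.04 0' | egrep 'pos|force'
```

```text
ee_pos: [516.6, -4.7, 209.9]
force: [-0.2, -0.4, 0.5]
ee_pos: [515.9, -4.8, 208.9]
force: [0.6, -0.6, -0.4]
```

```bash
python3 -m jog '0 0 0 -0.025 -0.005 -0.04 0; 0 0 0 -0.025 -0.005 -0.04 0' | egrep 'pos|force'
```

```text
ee_pos: [515.4, -4.9, 207.9]
force: [0.0, 0.1, -0.0]
```

```bash
python3 -m jog '0 0 0 -0.025 -0.005 -0.04 0; 0 0 0 -0.025 -0.005 -0.04 0' | egrep 'pos|force'; python3 -m jog '0 0 0 -0.025 -0.005 -0.04 0; 0 0 0 -0.025 -0.005 -0.04 0' | egrep 'pos|force'
```

```text
ee_pos: [515.2, -5.0, 207.7]
force: [2.2, 0.9, 5.8]
ee_pos: [514.8, -5.1, 207.2]
force: [3.9, 0.5, 7.9]
```

```bash
python3 -m jog '0 0 0 -0.025 -0.005 -0.04 0; 0 0 0 -0.025 -0.005 -0.04 0' | egrep 'pos|force'
```

```text
ee_pos: [514.0, -5.3, 206.4]
force: [3.6, 0.8, 8.7]
```

```bash
python3 -m jog '0 0 0 0.02 0.005 0.035 0; 0 0 0 0.02 0.005 0.035 0' | egrep 'pos|force'
```

```text
ee_pos: [514.1, -5.3, 206.5]
force: [1.7, -0.3, 5.4]
```

```bash
python3 -m jog '0 0 0 0.008 0.002 0.014 0; 0 0 0 0.008 0.002 0.014 0' | egrep 'pos|force'; python3 -m jog '0 0 0 0 0 0 0; 0 0 0 0 0 0 0; 0 0 0 0 0 0 0'|egrep 'pos|force';python3 -m jog '0 0 0 0 0 0 0; 0 0 0 0 0 0 0; 0 0 0 0 0 0 0'|egrep 'pos|force';python3 -m jog '0 0 0 0 0 0 0; 0 0 0 0 0 0 0; 0 0 0 0 0 0 0'|egrep 'time|pos|force'
```

```text
ee_pos: [514.1, -5.3, 206.5]
force: [1.1, -0.1, 6.7]
ee_pos: [514.1, -5.3, 206.5]
force: [1.5, 0.4, 4.4]
ee_pos: [514.1, -5.3, 206.5]
force: [1.1, 0.1, 5.6]
time_s: 14.22
ee_pos: [514.1, -5.3, 206.5]
force: [1.2, 0.7, 6.0]
```

```bash
python3 -m jog '0 0 0 0.008 0.002 0.016 0; 0 0 0 0.008 0.002 0.016 0' | egrep 'pos|force'; python3 -m jog '0 0 0 0 0 0 0; 0 0 0 0 0 0 0; 0 0 0 0 0 0 0'|egrep 'pos|force';python3 -m jog '0 0 0 0 0 0 0; 0 0 0 0 0 0 0; 0 0 0 0 0 0 0'|egrep 'pos|force';python3 -m jog '0 0 0 0 0 0 0; 0 0 0 0 0 0 0; 0 0 0 0 0 0 0'|egrep 'time|pos|force'
```

```text
ee_pos: [514.3, -5.2, 206.4]
force: [0.3, -0.3, 2.9]
ee_pos: [514.4, -5.1, 206.4]
force: [0.2, -0.6, 1.5]
ee_pos: [514.4, -5.0, 206.4]
force: [0.1, -0.3, 0.6]
time_s: 15.6
ee_pos: [514.4, -5.0, 206.5]
force: [-0.3, -0.3, 0.4]
```

```bash
python3 -m jog '0 0 0 -0.01 -0.003 -0.018 0; 0 0 0 -0.01 -0.003 -0.018 0' | egrep 'pos|force'; python3 -m jog '0 0 0 0 0 0 0; 0 0 0 0 0 0 0'|egrep 'pos|force'
```

```text
ee_pos: [514.3, -5.1, 206.4]
force: [2.0, 0.4, 2.0]
ee_pos: [514.3, -5.1, 206.3]
force: [1.9, 0.1, 2.3]
```

```bash
python3 -m jog '0 0 0 -0.005 -0.001 -0.008 0; 0 0 0 -0.005 -0.001 -0.008 0' | egrep 'pos|force'; python3 -m jog '0 0 0 0 0 0 0; 0 0 0 0 0 0 0'|egrep 'pos|force'; python3 -m jog '0 0 0 0 0 0 0; 0 0 0 0 0 0 0'|egrep 'pos|force'; python3 -m jog '0 0 0 0 0 0 0; 0 0 0 0 0 0 0; 0 0 0 0 0 0 0'|egrep 'pos|force|time'
```

```text
ee_pos: [514.3, -5.1, 206.3]
force: [3.6, 1.6, 4.4]
ee_pos: [514.3, -5.1, 206.3]
force: [3.0, 1.4, 4.9]
ee_pos: [514.3, -5.1, 206.3]
force: [2.7, 1.5, 5.1]
time_s: 17.23
ee_pos: [514.3, -5.1, 206.3]
force: [3.3, 2.3, 4.7]
```

Run:
```python
from h import *
p=[554.5,-81.5,.2494,.74]
f=lambda a:lidpts(p[:3]+[a],[[-160,84,12]])[0]
print(f(.74),f(.735))
prev=f(.74)
for k,a in enumerate(np.arange(.74,-.03,-.04)):
    if k%5==0: b=f(a);a0=a
    th=np.degrees(a0-a)/5
    print(round(a,2),'rot',(-th*np.array([-.247,.969])).round(2),((f(a)-b)/25).round(2))
    if k%5==4: pass
    if k%5==0 and k: print('   (prev base)',((f(a)-pb)/25).round(2))
    if k%5==0: pb=b
```

```text
[514.32414119  -5.05103021 207.24768857] [513.75979879  -5.19476986 206.69591394]
0.74 rot [ 0. -0.] [0. 0. 0.]
0.7 rot [ 0.11 -0.44] [-0.18 -0.05 -0.18]
0.66 rot [ 0.23 -0.89] [-0.35 -0.09 -0.37]
0.62 rot [ 0.34 -1.33] [-0.51 -0.13 -0.56]
0.58 rot [ 0.45 -1.78] [-0.67 -0.17 -0.76]
0.54 rot [ 0. -0.] [0. 0. 0.]
   (prev base) [-0.81 -0.21 -0.97]
0.5 rot [ 0.11 -0.44] [-0.14 -0.04 -0.21]
0.46 rot [ 0.23 -0.89] [-0.27 -0.07 -0.43]
0.42 rot [ 0.34 -1.33] [-0.39 -0.1  -0.65]
0.38 rot [ 0.45 -1.78] [-0.51 -0.13 -0.88]
0.34 rot [ 0. -0.] [0. 0. 0.]
   (prev base) [-0.61 -0.16 -1.12]
0.3 rot [ 0.11 -0.44] [-0.1  -0.02 -0.24]
0.26 rot [ 0.23 -0.89] [-0.18 -0.05 -0.48]
0.22 rot [ 0.34 -1.33] [-0.26 -0.07 -0.72]
0.18 rot [ 0.45 -1.78] [-0.33 -0.08 -0.97]
0.14 rot [ 0. -0.] [0. 0. 0.]
   (prev base) [-0.38 -0.1  -1.22]
0.1 rot [ 0.11 -0.44] [-0.05 -0.01 -0.25]
0.06 rot [ 0.23 -0.89] [-0.09 -0.02 -0.51]
0.02 rot [ 0.34 -1.33] [-0.12 -0.03 -0.76]
-0.02 rot [ 0.45 -1.78] [-0.13 -0.03 -1.02]
```

```bash
python3 -m jog '0.03 -0.1 0 -0.04 -0.01 -0.04 0; 0.07 -0.25 0 -0.1 -0.02 -0.1 0; 0.11 -0.44 0 -0.18 -0.05 -0.18 0; 0.17 -0.66 0 -0.26 -0.07 -0.28 0; 0.23 -0.89 0 -0.35 -0.09 -0.37 0'
```

```text
time_s: 17.85
ee_pos: [506.2, -7.3, 197.5]
ee_rot: [-149.8, 0.0, 104.3]
force: [5.3, 0.5, 7.9]
gripper_width: 0.8
```

```bash
python3 -m jog '0.09 -0.36 0 -0.13 -0.03 -0.15 0; 0.18 -0.71 0 -0.25 -0.07 -0.31 0; 0.27 -1.07 0 -0.37 -0.1 -0.47 0; 0.36 -1.42 0 -0.49 -0.13 -0.64 0; 0.45 -1.78 0 -0.6 -0.16 -0.81 0'
```

```text
time_s: 18.48
ee_pos: [491.5, -11.3, 177.3]
ee_rot: [-159.1, 0.1, 104.3]
force: [3.5, 1.9, 8.2]
gripper_width: 0.3
```

```bash
python3 -m jog '0.09 -0.36 0 -0.1 -0.03 -0.18 0; 0.18 -0.71 0 -0.2 -0.05 -0.36 0; 0.27 -1.07 0 -0.3 -0.08 -0.54 0; 0.36 -1.42 0 -0.39 -0.1 -0.72 0; 0.45 -1.78 0 -0.47 -0.12 -0.91 0' |egrep 'pos|force'; python3 -m jog '0.09 -0.36 0 -0.08 -0.02 -0.19 0; 0.18 -0.71 0 -0.15 -0.04 -0.38 0; 0.27 -1.07 0 -0.22 -0.05 -0.58 0; 0.36 -1.42 0 -0.28 -0.07 -0.77 0; 0.45 -1.78 0 -0.33 -0.08 -0.97 0'
```

```text
ee_pos: [479.9, -14.4, 154.7]
force: [1.6, 2.0, 8.9]
time_s: 19.73
ee_pos: [471.8, -16.6, 130.6]
ee_rot: [-177.5, 0.1, 104.3]
force: [2.1, 1.0, 8.2]
gripper_width: 0.9
```

```bash
python3 -m jog '0.06 -0.2 0 -0.04 -0.01 -0.15 0; 0.12 -0.48 0 -0.08 -0.02 -0.32 0; 0.12 -0.48 0 -0.11 -0.03 -0.48 0; 0.12 -0.48 0 -0.14 -0.03 -0.64 0; 0.12 -0.48 0 -0.16 -0.04 -0.8 0'
```

```text
time_s: 20.35
ee_pos: [468.1, -17.6, 110.7]
ee_rot: [-179.9, 0.1, 104.2]
force: [2.1, 0.1, 7.2]
gripper_width: 0.4
```

```bash
python3 -m jog '0 0 0 -0.01 0 -0.05 0; 0 0 0 -0.01 0 -0.1 0; 0 0 0 -0.02 0 -0.15 0; 0 0 0 -0.02 0 -0.2 0'|egrep 'pos|force'
```

```text
ee_pos: [467.6, -17.7, 105.7]
force: [1.9, -0.5, 7.7]
```

```bash
python3 -m jog '0 0 0 -0.01 0 -0.03 0; 0 0 0 -0.01 0 -0.06 0'|egrep 'pos|force'
```

```text
ee_pos: [467.5, -17.8, 104.2]
force: [1.4, -1.5, 9.1]
```

```bash
python3 -m jog '0 0 0 0 0 -0.03 0; 0 0 0 0 0 -0.05 0'|egrep 'pos|force'
```

```text
ee_pos: [467.4, -17.8, 103.0]
force: [1.7, -1.3, 9.7]
```

```bash
python3 -m jog '0 0 0 0 0 -0.02 0; 0 0 0 0 0 -0.03 0'|egrep 'pos|force'
```

```text
ee_pos: [467.4, -17.8, 102.7]
force: [-0.2, 0.3, 14.1]
```

```bash
python3 -m jog '0 0 0 0 0 -0.02 0; 0 0 0 0 0 -0.03 0'|egrep 'pos|force'
```

```text
ee_pos: [467.4, -17.8, 102.7]
force: [-1.4, -0.5, 20.6]
```

The stop is firm: the force rises while z stays at 102.7. I back off now.

```bash
python3 -m jog '0 0 0 0 0 0.1 0; 0 0 0 0 0 0.6 0; 0 0 0 0 0 2 0; 0 0 0 -1 0 4 0; 0 0 0 -3 3 4 0'; python3 -m jog '0 0 0 -2 2 0 0; 0 0 0 -4 4 0 0; 0 0 0 -4 5 0 0; 0 0 0 -4 5 0 0; 0 0 0 -4 5 0 0'
python3 - <<'E'
from h import *
ims=[]
for c in('top','scene'):
    i=grab_frame(c)[:,:,::-1].copy()
    for q in proj(c,lidpts([554.5,-81.5,.2494,0],LP)): cv2.circle(i,tuple(np.int32(q.round())),0,(0,0,255),-1)
    ims.append(cv2.resize(i[150:360,170:500],(450,286)) if c=='top' else cv2.resize(i[170:290,295:440],(345,286),interpolation=0))
cv2.imwrite('pics/f.png',np.hstack(ims));print(env.state()['ee_pos'],env.state()['force'])
E
```

```text
time_s: 22.48
ee_pos: [408.4, 33.5, 203.7]
ee_rot: [179.9, 0.2, 103.9]
force: [1.1, 0.7, 0.0]
gripper_width: 0.5
time_s: 23.1
ee_pos: [305.9, 159.0, 200.2]
ee_rot: [-179.6, 0.1, 104.3]
force: [0.4, -0.2, -1.2]
gripper_width: 0.6
[306.22979865 158.67694443 200.11466046] [ 0.62683922  0.56281473 -0.47320548]
```

View pics/f.png

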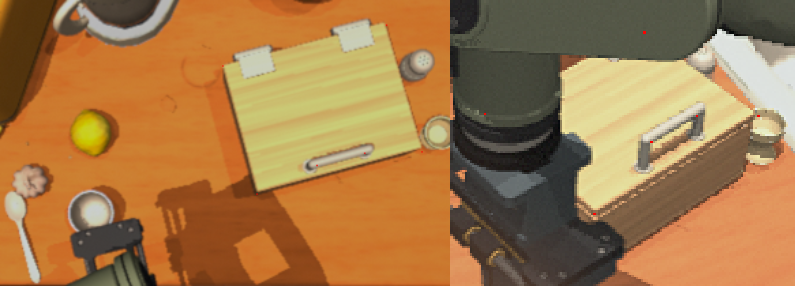

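The lid looks shut with no gap at the front edge, and the bystanders are where they were. The tool is clear at z = 200 mm.

```bash
python3 -m jog '0 0 0 0 0 0 0; 0 0 0 0 0 0 0; 0 0 0 0 0 0 0'|grep force; python3 -c "
from workcell import env;print(env.job_done())"
```

```text
force: [0.2, 0.3, 0.7]
the job is handed in; nothing more can be done
None
```

I ran the whole hinge test and handed the job in at about 23.5 s; no verdict was reported.

- **Lift and release:** I raised the lid by its handle to about 0.75 rad (43°) and let go. An overlay on the camera picture confirmed the angle. It stayed up untouched for over 3 s.
- **Press:** I pressed with closed fingers on the left end of the board, near the front edge. The first push briefly reached about 9.4 N and the lid slipped about 0.01 rad. I backed off and held 4.5 to 7 N for over a second, then about 6 N for another second. That is above the 4 N you asked for. The force sensor is noisy, and one reading came to 6.8 N, close to the 7 N limit. The fingertip did not move during either hold.
- **Closing:** I eased the lid down at about 0.3 rad/s with about 9 N. At the felt stop the force rose to 14 N, then 20.6 N with no further movement. That last step was firmer than I meant and close to the 22 N limit. I then backed off.
- **Last checks:** The final pictures show the lid shut and, by eye, the other things where they were. The tool is well clear and its force reading is about zero. The cameras are too coarse to prove the last 0.015 rad, so full closure rests on feeling the stop (fingertip at 102.7 mm, 102.5 mm expected).

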